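# Start the hot plate under the coffee pot

### The job

Start the hot plate under the coffee pot: press down the dotted near end of its rocker switches, each fully home so that it stays on, first the red one (mains), then the green one (automatic shut-off), then the yellow one (heating). Leave the white keep-warm switch off, and do not shift or lift the coffee pot or the other things standing around.

Things in the scene. Friction and masses are not known exactly. Their poses are not given: they have to be found in the camera images.
- hotplate: portable electric hot plate standing fixed on the worktop: steel box 340 deep (its x) x 300 wide (its y), deck 60 mm high, black switch panel along its front edge (its -x side, towards the robot). Origin: centre of its underside; x points to its back, away from the robot. A round dark cooking plate (156 mm across, top 72 mm high) lies towards its back, centred 62 mm behind the origin.
- red (a joint): angle of the red rocker (the mains switch, to be pressed first), rad: about 0 off (its dotted end, nearest the robot, stands up), 0.4 on (dotted end fully down). It has no spring: it stays at whatever angle it is left, so it must be pressed right to its stop. Pressing near its end takes about 3 N.
- red_press (a point): point on top of the dotted near half of the red rocker, 16.5 mm from its pivot: press here, straight down; it sinks 6 mm, to about 72 mm above the worktop when on. The cap, a shallow V, is 46 mm long (hot plate's x) and 30 mm wide; its grey rim (56 x 40 mm) stands 5 mm above the deck. The four rockers stand 60 mm apart along the front, in any order.
- green (a joint): angle of the green rocker (the automatic shut-off switch, to be pressed second), rad: about 0 off (its dotted end, nearest the robot, stands up), 0.4 on (dotted end fully down). It has no spring: it stays at whatever angle it is left, so it must be pressed right to its stop. Pressing near its end takes about 3 N.
- green_press (a point): point on top of the dotted near half of the green rocker, 16.5 mm from its pivot: press here, straight down; it sinks 6 mm, to about 72 mm above the worktop when on. The cap, a shallow V, is 46 mm long (hot plate's x) and 30 mm wide; its grey rim (56 x 40 mm) stands 5 mm above the deck. The four rockers stand 60 mm apart along the front, in any order.
- yellow (a joint): angle of the yellow rocker (the heating switch, to be pressed third), rad: about 0 off (its dotted end, nearest the robot, stands up), 0.4 on (dotted end fully down). It has no spring: it stays at whatever angle it is left, so it must be pressed right to its stop. Pressing near its end takes about 3 N.
- yellow_press (a point): point on top of the dotted near half of the yellow rocker, 16.5 mm from its pivot: press here, straight down; it sinks 6 mm, to about 72 mm above the worktop when on. The cap, a shallow V, is 46 mm long (hot plate's x) and 30 mm wide; its grey rim (56 x 40 mm) stands 5 mm above the deck. The four rockers stand 60 mm apart along the front, in any order.
- white (a joint): angle of the white rocker (the keep-warm switch, which is to stay off), rad: about 0 off (its dotted end, nearest the robot, stands up), 0.4 on (dotted end fully down). It has no spring: it stays at whatever angle it is left, so it must be pressed right to its stop. Pressing near its end takes about 3 N.
- white_press (a point): point on top of the dotted near half of the white rocker, 16.5 mm from its pivot: press here, straight down; it sinks 6 mm, to about 72 mm above the worktop when on. The cap, a shallow V, is 46 mm long (hot plate's x) and 30 mm wide; its grey rim (56 x 40 mm) stands 5 mm above the deck. The four rockers stand 60 mm apart along the front, in any order.
- moka_pot: steel stove-top coffee pot with a black handle, 101 x 126 x 223 mm, standing loose on the cooking plate behind the switches; origin at the level of its underside, 16 mm from its axis towards the handle. To be left alone.
- espresso_cup: small white cup with a diamond pattern, 60 x 83 x 52 mm, loose on the worktop to the right of the hot plate; origin under its centre. To be left alone.
- mug: white dotted mug, 82 x 114 x 91 mm, loose on the worktop to the left of the hot plate; origin under its centre. To be left alone.
- dark_mug: dark grey mug, 88 x 126 x 106 mm, loose to the right of the hot plate; origin under its centre. To be left alone.
- matchbox: red matchbox, 36 x 56 x 16 mm, lying loose to the left of the hot plate; origin under its centre. To be left alone.

How it is judged:
By the outcome, as a careful person would: the job done as asked, in the order asked, and still so for the second after the job is handed in, with the robot touching nothing.
It also fails if it takes over 45 s, if anything falls off the work surface, if the arm or the gripper's body presses on something with over 40 N, if the wrist force passes 120 N, or if a joint passes its speed limit or range.

### The arm

A 6-joint arm with a two-finger parallel gripper is mounted at the origin on a cart in front of the work surface, level with it; the furniture and walls round the work are solid. World frame = base frame: x ahead of the robot, y to its left, z up, the work surface at z = 0. Lengths are in m, angles in rad, forces in N, time in s.
With the tool pointing down it reaches from about 0.3 to 0.75 m from the base axis. Payload 8.5 kg.
Tool frame: the origin (TCP) lies midway between the tips of the shut fingers; the grasp point (between the pads) lies 19 mm behind it; z points along the fingers, y is the line along which they close (so a half turn about z gives the same grasp; the last joint's range is limited). The gripper opens to 88 mm and grips with 3 to 60 N. Pads are 18 mm wide; open, the fingers measure 123 mm over their backs; the gripper's body (75 mm by 187 mm) begins 45 mm behind the grasp point.
Start: joints at [-1.345, 0.381, 1.297, -0, 1.464, -0.215], TCP at [0.235, -0.497, 0.203] pointing down, gripper open.
Joint ranges: [-3.11, 3.11], [-0.89, 2.33], [0.22, 2.48], [-1.42, 4.56], [0.17, 2.85], [-2.88, 2.88]. Speed limits (rad/s): [2.39, 2.39, 3.14, 3.14, 3.14, 3.14].

### API

Orientations are given as a rotation vector (axis times angle).
In Python, from plant import arm gives the robot as it stands.
- The arm moves only by the tool arm_command, never from a script. Its argument "motion" is a list of rows, each an object of numbers: "ax", "ay", "az": the turn, a rotation vector about the tool's x, y, z in degrees; "x", "y", "z": the shift along the tool's x, y, z in mm; "claw": the finger opening in mm, from 0 to 88.1. In form: [{"ax": .., "ay": .., "az": .., "x": .., "y": .., "z": .., "claw": ..}, ...]. A call has exactly 8 rows; each row shifts and turns the commanded pose from where the row before left it, along the tool's axes as they then stand; what a row does not reach is not made up. A row lasts 1/10 s, in which the tool goes at most 50 mm and 8.59 degrees, less where a joint would pass 70% of its speed; a pose out of reach is approached as far as the arm can. A call is refused whole if a number of a shift passes 50 or a number of a turn 8.59, either way. A call with a gripper value outside its range is refused whole. The fingers move at their own pace and stop on an object; "newtons" is the grip in N (left out, the last holds). Time passes only in rows, so rows that do not move let the fingers close, or fill a call up. It gives the time, the measured TCP pose, the force, the opening and the grip force at its end, in the units of the state.
- arm.state(): the state, without advancing time (a new reading comes with each control period).
- arm.capture(name): name is "side" or "top"; returns the picture (420x560x3 uint8, red, green, blue); there is no depth.
- arm.calibration(name): a dict with "K" (3x3 intrinsics, pixels), "rvec" (rotation vector, rad) and "tvec" (3), from world to camera coordinates, as OpenCV has them. Camera axes: x right, y down, z forward; pixel columns grow to the right and rows downward; lengths in m; the calibration is good to about 2 mm. A picture is of the moment at which its call begins. calibration takes no time and is no camera call.
- arm.finish_job(): hands the job in; it is judged then, once.
Trained networks look in the newest picture that a camera, given by its name, has taken for a name from the list of things; names that differ only in an ending like _2 or _b are one class to them, and where a whole thing is asked for, a point or a joint stands for the part that bears it (a point fixed in the world has none). Each returns a list of dicts, best first, with "score" (0 to 1); they miss things now and then, are a little off and sometimes report something else, mostly with a low value. They report only what shows in the picture. A call takes as long as a camera call.
- arm.look_for(camera, name): "bbox" ([left, top, right, bottom] as shares, 0 to 1, of the picture: columns of its width, rows of its height, round what is visible of it).
The state is a dict: "time_s": time; "joint_positions": joint angles; "joint_velocities": joint speeds; "joint_efforts": joint torques, N m; "eef_pos": TCP position; "eef_rot": TCP orientation; "wrist_force": force on the tool from outside, world axes, zero at the start; "torque": the same for the moment, N m; "finger_gap": finger opening in m; "gripper_force": force on a finger pad.
Only numpy, scipy, OpenCV 4.12 (cv2) and the standard library are available. Lean on these libraries where they do the work, as an engineer would, in place of code of your own. Each camera call takes 0.05 s, during which the arm holds its last target. There are 200 camera calls.

## Working session

There is one attempt and no reset: what is moved stays moved. The work goes in short steps, Python scripts to look and compute and a tool call to move; the robot and the scene stay as the last step left them, time stands still between calls to the robot, and variables do not carry over. Pictures are saved under pics/ and viewed, at most 10 in all, crops included, and the job is handed in when it is done.

Besides the shell and the picture viewer there is one more tool, called after "Request:" as a command line: name --argument value ..., lists and objects as JSON in quotes. arm_command: Moves the arm, as the interface text tells. Its arguments: {"type":"object","properties":{"motion":{"type":"array","items":{"type":"object","properties":{"ax":{"type":"number"},"ay":{"type":"number"},"az":{"type":"number"},"x":{"type":"number"},"y":{"type":"number"},"z":{"type":"number"},"claw":{"type":"number"}}}},"newtons":{"type":"number"}},"required":["motion"]}

```bash
mkdir -p pics; python3 - <<'E'
from plant import arm
import cv2
for c in("top","side"):
    im=arm.capture(c); cv2.imwrite(f"pics/{c}0.png",im[:,:,::-1])
    for n in("red","green","yellow","white","hotplate"):
        for d in arm.look_for(c,n)[:2]:
            b=d["bbox"]; print(c,n,round(d["score"],2),[round(v*s) for v,s in zip(b,(560,420,560,420))])
    k=arm.calibration(c); print(k)
print(arm.state())
E
```

```text
top red 0.58 [307, 218, 317, 236]
top green 0.46 [328, 218, 341, 233]
top yellow 0.72 [267, 222, 278, 237]
top yellow 0.45 [272, 140, 321, 181]
top white 0.54 [285, 223, 298, 238]
top white 0.24 [408, 240, 432, 262]
top hotplate 0.79 [239, 141, 355, 255]
top hotplate 0.67 [135, 175, 155, 198]
{'K': array([[426.00852928,   0.        , 287.10743126],
       [  0.        , 426.00852928, 205.57959722],
       [  0.        ,   0.        ,   1.        ]]), 'rvec': array([ 2.19252475, -2.15916155,  0.13222655]), 'tvec': array([-0.06969074,  0.5775027 ,  1.21389509])}
side red 0.57 [297, 200, 314, 208]
side yellow 0.65 [283, 208, 302, 224]
side white 0.51 [293, 199, 314, 208]
side hotplate 0.65 [195, 148, 342, 252]
{'K': array([[442.92080809,   0.        , 280.40882889],
       [  0.        , 442.92080809, 201.40227506],
       [  0.        ,   0.        ,   1.        ]]), 'rvec': array([ 0.84830996, -2.52124307,  1.14867363]), 'tvec': array([0.42704896, 0.29880057, 1.00641677])}
{'time_s': 0.6, 'joint_positions': array([-1.34530992e+00,  3.80605386e-01,  1.29742802e+00, -1.63658474e-05,
        1.46358929e+00, -2.15285703e-01]), 'joint_velocities': array([-0.00069619,  0.00157943,  0.00058952, -0.00182913,  0.00154191,
        0.00066628]), 'joint_efforts': array([-4.38422812e-04, -4.37634301e+01, -2.24670267e+01,  7.13209086e-02,
        3.13922111e-02, -4.42042631e-05]), 'eef_pos': array([ 0.23464528, -0.49740478,  0.20263604]), 'eef_rot': array([-3.06557752e+00, -6.86768262e-01,  2.57998794e-05]), 'wrist_force': array([-0.46512538, -0.64699448,  0.47979226]), 'torque': array([-0.03662216, -0.01022   ,  0.00740659]), 'gripper_force': 0.0, 'finger_gap': 0.08795746131408447}
```

```bash
python3 - <<'E'
import cv2,numpy as np
a=cv2.imread("pics/top0.png")[130:270,225:365]; b=cv2.imread("pics/side0.png")[140:260,190:350]
a=cv2.resize(a,(600,600),interpolation=3)
cv2.imwrite("pics/topc.png",a); cv2.imwrite("pics/sidec.png",cv2.resize(b,(800,600),interpolation=3))
E
```

```text
(no output)
```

View pics/top0.png

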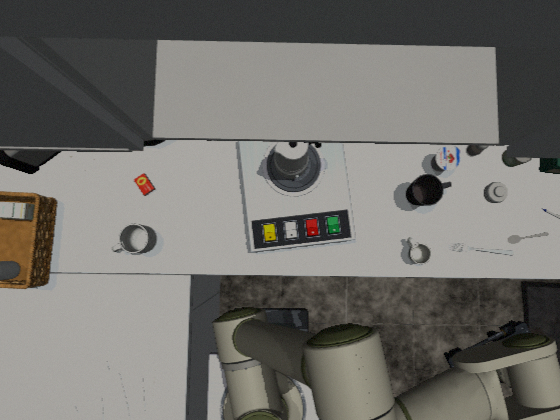

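View pics/topc.png

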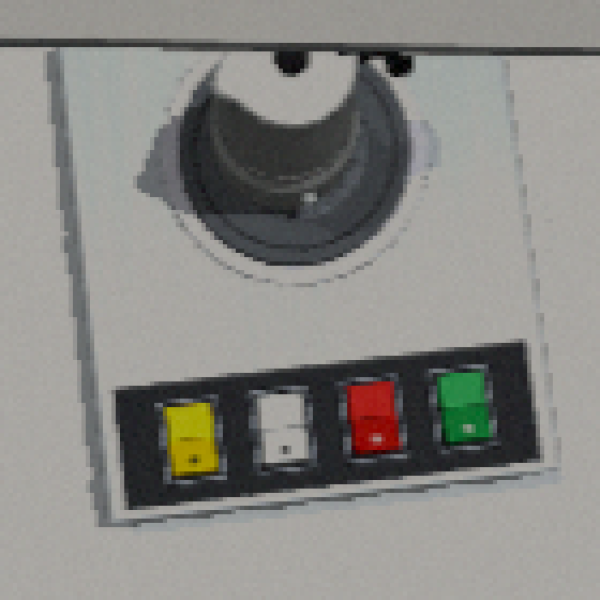

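View pics/sidec.png

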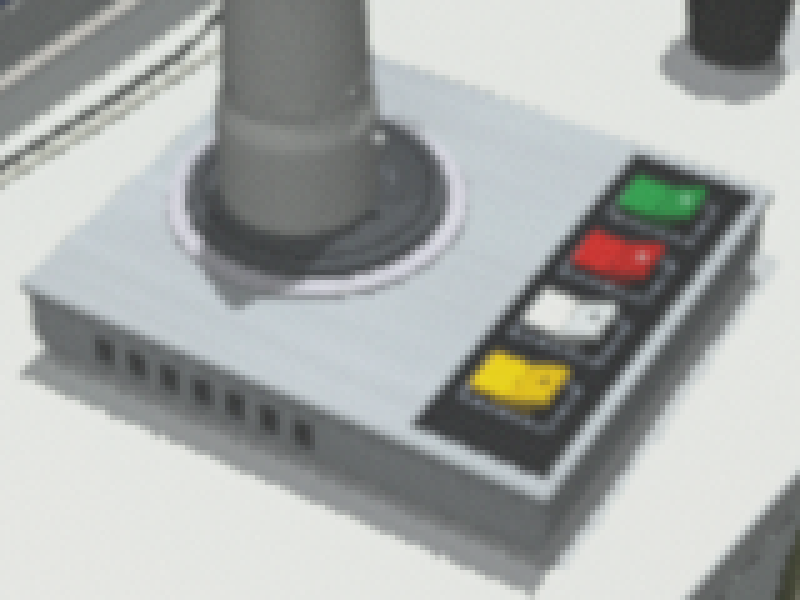

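The top crop shows yellow, white, red and green from left to right. The dots sit at crop pixels (193,460), (284,450), (376,439) and (468,428). In the side crop they are at about (545,378), (605,316), (652,258) and (686,199). The dots are on the near ends, and all four switches are off.

```bash
cat >h.py <<'E'
from plant import arm
import numpy as np, cv2
from scipy.spatial.transform import Rotation as R
def cam(c):
    k=arm.calibration(c); return k["K"],R.from_rotvec(k["rvec"]).as_matrix(),k["tvec"]
def onplane(c,uv,z):
    K,r,t=cam(c); d=r.T@np.linalg.solve(K,[*uv,1]); o=-r.T@t
    return o+d*(z-o[2])/d[2]
def proj(c,p):
    K,r,t=cam(c); q=K@(r@np.asarray(p)+t); return q[:2]/q[2]
E
python3 - <<'E'
from h import *
T=np.array([(193,460),(284,450),(376,439),(468,428)])/600*140+[225-.38,130-.38]
S=np.array([(545,378),(605,316),(652,258),(686,199)])/5+[190-.4,140-.4]
P=np.array([onplane("top",u,.078) for u in T]); PS=np.array([onplane("side",u,.078) for u in S])
print(P.round(4),"\n",PS.round(4)); print(np.linalg.norm(np.diff(P,axis=0),axis=1))
K=cam
for t,s in zip(T,S):
    M=[np.hstack([cam(c)[1],cam(c)[2][:,None]]) for c in("top","side")]
    X=cv2.triangulatePoints(cam("top")[0]@M[0],cam("side")[0]@M[1],t,s);print((X[:3]/X[3]).T.round(4))
d=P[0]-P[-1]; yaw=np.arctan2(-d[0],d[1]); print("hotplate yaw deg",np.degrees(yaw))
# desired tool: z down, y along +-hotplate y
s=arm.state(); c=R.from_rotvec(s["eef_rot"])
print(c.as_matrix().round(3))
for sg in(1,-1):
    y=sg*np.array([-np.sin(yaw),np.cos(yaw),0]); z=np.array([0,0,-1.]); x=np.cross(y,z)
    g=R.from_matrix(np.c_[x,y,z]); print(sg,(c.inv()*g).as_rotvec(degrees=True).round(2))
E
```

```text
[[ 0.4849 -0.0127  0.078 ]
 [ 0.4923 -0.0718  0.078 ]
 [ 0.5003 -0.1317  0.078 ]
 [ 0.5084 -0.1918  0.078 ]] 
 [[ 0.4843 -0.0133  0.078 ]
 [ 0.4868 -0.0743  0.078 ]
 [ 0.4933 -0.1318  0.078 ]
 [ 0.5068 -0.1892  0.078 ]]
[0.05954968 0.06045113 0.06063642]
[[ 0.4845 -0.0129  0.0783]]
[[ 0.4896 -0.0733  0.0776]]
[[ 0.4976 -0.1335  0.0751]]
[[ 0.5085 -0.1922  0.0753]]
hotplate yaw deg 7.485626564476353
[[ 0.904  0.427 -0.   ]
 [ 0.427 -0.904  0.   ]
 [-0.    -0.    -1.   ]]
1 [  -0.     -0.   -162.23]
-1 [-0.    0.   17.77]
```

Request:
arm_command --motion '[{"az":5.92,"claw":0},{"az":5.92,"claw":0},{"az":5.93,"claw":0},{"x":31,"y":-33,"claw":0},{"x":31,"y":-33,"claw":0},{"x":31,"y":-33,"claw":0},{"x":31,"y":-33,"claw":0},{"x":31,"y":-33,"claw":0}]'

```text
validation failed for argument at $.mo...
```

Request:
arm_command --motion '[{"x":31,"y":-33,"claw":0},{"x":31,"y":-33,"claw":0},{"x":31,"y":-33,"claw":0},{"x":31,"y":-33,"claw":0},{"x":28,"y":-31,"z":30,"claw":0},{"z":40,"claw":0},{"z":30,"claw":0},{"claw":0}]'

```text
validation failed for argument at $.mo...
```

```bash
cat >>h.py <<'E'
def rel(p):
    s=arm.state(); c=R.from_rotvec(s["eef_rot"]); return ((c.inv().apply(np.asarray(p)-s["eef_pos"]))*1000).round(1)
def show(n):
    s=arm.state(); print(s["time_s"],s["eef_pos"].round(4),s["wrist_force"].round(1),s["finger_gap"]); print(R.from_rotvec(s["eef_rot"]).as_matrix().round(3)[:,1])
    a=arm.capture("top")[130:270,225:365]; b=arm.capture("side")[140:260,190:350]
    a=cv2.resize(a,(400,400),interpolation=3); b=cv2.resize(b,(400,400),interpolation=3)
    cv2.imwrite(f"pics/{n}.png",np.hstack([a,b])[:,:,::-1])
E
python3 -c "
from h import *
show('p1'); print(rel((.498,-.132,.078)))"
```

```text
0.6 [ 0.2346 -0.4974  0.2026] [-0.5 -0.6  0.5] 0.08795746131408447
[ 0.427 -0.904 -0.   ]
[ 394.1 -218.1  124.7]
```

View pics/p1.png

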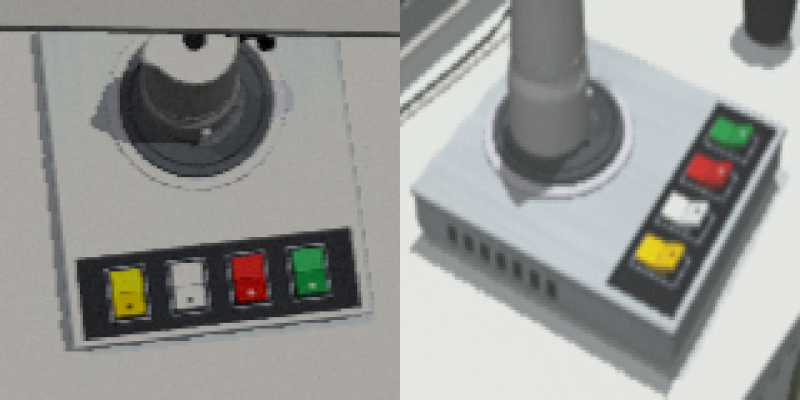

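Both moves were refused, so the arm has not moved and the picture is unchanged. Rows probably need every key filled in.

Request:
arm_command --motion '[{"ax":0,"ay":0,"az":5.92,"x":0,"y":0,"z":0,"claw":0},{"ax":0,"ay":0,"az":5.92,"x":0,"y":0,"z":0,"claw":0},{"ax":0,"ay":0,"az":5.93,"x":0,"y":0,"z":0,"claw":0},{"ax":0,"ay":0,"az":0,"x":31,"y":-33,"z":0,"claw":0},{"ax":0,"ay":0,"az":0,"x":31,"y":-33,"z":0,"claw":0},{"ax":0,"ay":0,"az":0,"x":31,"y":-33,"z":0,"claw":0},{"ax":0,"ay":0,"az":0,"x":31,"y":-33,"z":0,"claw":0},{"ax":0,"ay":0,"az":0,"x":31,"y":-33,"z":0,"claw":0}]'

```text
time_s: 1.5
eef_pos: [0.3676, -0.3121, 0.2028]
eef_rot: [3.135, 0.204, 0.0]
wrist_force: [1.0, 0.2, -0.1]
finger_gap: 0.0263
gripper_force: 0.0
```

Request:
arm_command --motion '[{"ax":0,"ay":0,"az":0,"x":31,"y":-33,"z":0,"claw":0},{"ax":0,"ay":0,"az":0,"x":31,"y":-33,"z":0,"claw":0},{"ax":0,"ay":0,"az":0,"x":31,"y":-33,"z":0,"claw":0},{"ax":0,"ay":0,"az":0,"x":31,"y":-33,"z":0,"claw":0},{"ax":0,"ay":0,"az":0,"x":28,"y":-31,"z":30,"claw":0},{"ax":0,"ay":0,"az":0,"x":0,"y":0,"z":40,"claw":0},{"ax":0,"ay":0,"az":0,"x":0,"y":0,"z":30,"claw":0},{"ax":0,"ay":0,"az":0,"x":0,"y":0,"z":0,"claw":0}]'

```text
time_s: 2.3
eef_pos: [0.4939, -0.1319, 0.1005]
eef_rot: [-3.131, -0.206, 0.01]
wrist_force: [-0.3, 0.3, 0.8]
finger_gap: 0.0007
gripper_force: 0.0
```

```bash
python3 -c "
from h import *
show('p2'); print(rel((.498,-.132,.078)))"
```

```text
2.3 [ 0.4939 -0.1319  0.1005] [-0.3  0.3  0.8] 0.0007495642602171068
[ 0.131 -0.991 -0.004]
[ 2.2 -1.2 26.3]
```

View pics/p2.png

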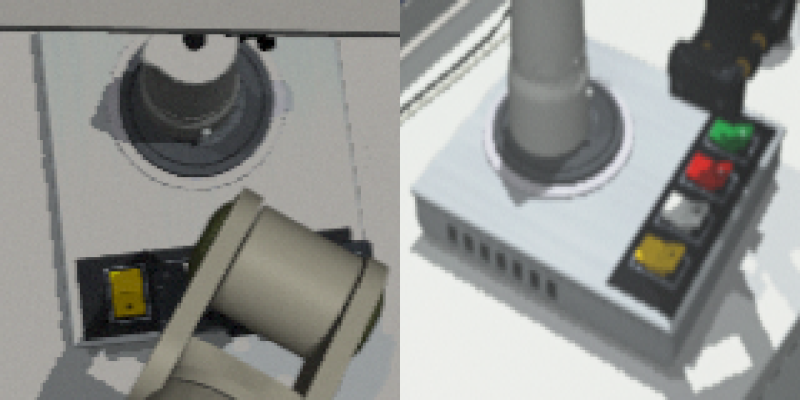

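The side view shows the gripper's black tip near crop (712,105), above and behind the green and red switches. I'll check it against the projected TCP.

```bash
python3 -c "
from h import *
s=arm.state();print(s['eef_pos'],s['joint_velocities'].round(3),s['time_s'])
p=s['eef_pos']
f=lambda u:((u-[190,140])*[2.5,400/120]+[400,0]).round()
print(f(proj('side',p)),f(proj('side',p+[0,0,.064])),f(proj('side',(.5,-.132,.078))))
b=arm.capture('side')[100:220,250:410]
cv2.imwrite('pics/s3.png',cv2.resize(b,(800,600),interpolation=3)[:,:,::-1]); print((proj('side',p)-[250,100])*5)
print(rel((.498,-.132,.078)))"
```

```text
[ 0.49601039 -0.13348988  0.10431008] [-0.005 -0.027 -0.029  0.002 -0.001  0.   ] 2.4
[726. 144.] [730.  83.] [720. 167.]
[351.24362739 416.49112771]
[ 1.7 -1.6 27. ]
```

View pics/s3.png

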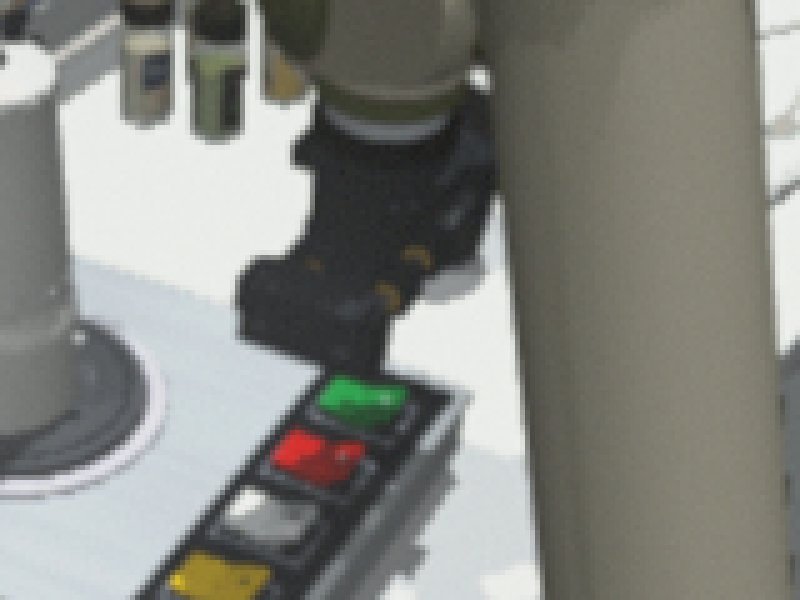

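The predicted TCP, crop (351,416), does not match the visible tip at about (360,370). I'll overlay a gripper wireframe to settle this before pressing.

```bash
cat >ov.py <<'E'
from h import *
import sys
def box(im,c,T,lo,hi,col,o,k):
    import itertools
    P=np.array(list(itertools.product(*zip(lo,hi))))
    U=np.array([proj(c,T[0]+T[1].apply(p)) for p in P]); U=((U-o)*k).astype(int)
    for i in range(8):
        for b in(1,2,4):
            if not i&b: cv2.line(im,tuple(map(int,U[i])),tuple(map(int,U[i|b])),col,1)
def overlay(n):
    s=arm.state(); T=(s["eef_pos"],R.from_rotvec(s["eef_rot"])); out=[]
    for c,o in(("side",(260,90)),("top",(260,160))):
        o=np.array(o); a=arm.capture(c)[o[1]:o[1]+120,o[0]:o[0]+80]
        a=cv2.resize(a,(400,600),interpolation=3)
        box(a,c,T,(-.009,-.0175,-.064),(.009,.0175,0),(255,0,255),o,5)
        box(a,c,T,(-.0375,-.0935,-.164),(.0375,.0935,-.064),(0,255,255),o,5); out.append(a)
    cv2.imwrite(f"pics/{n}.png",np.hstack(out)[:,:,::-1]); print(s["eef_pos"],s["wrist_force"],s["time_s"])
overlay(sys.argv[1])
E
python3 ov.py o1
```

```text
[ 0.49641558 -0.13378381  0.10504015] [-0.41968407  0.38979685 -0.5350013 ] 2.45
```

View pics/o1.png

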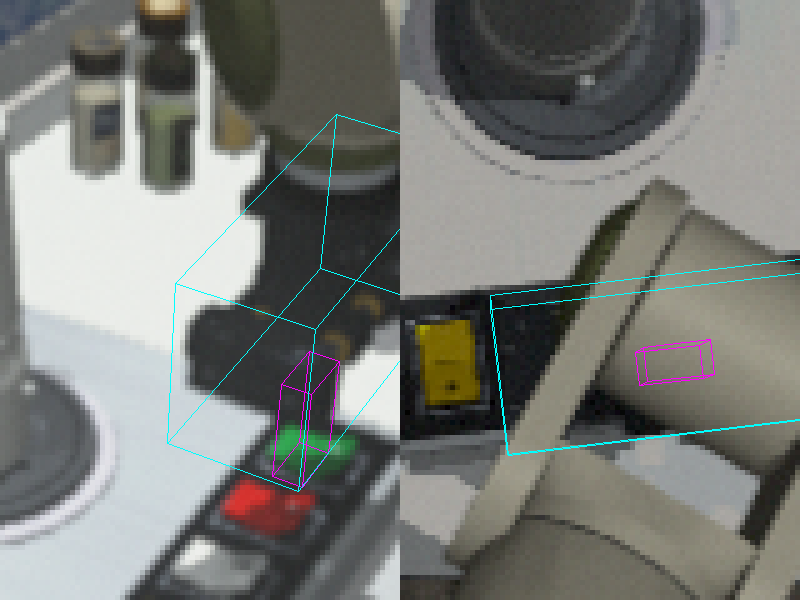

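The side overlay shows the real gripper about 12 raw pixels above the wireframe, while the static dots agree in both cameras. I'll check the same wireframe on the start-pose pictures.

```bash
cat >ov2.py <<'E'
import sys; sys.argv=["","x"]
src=open("ov.py").read().split("overlay(sys")[0]; exec(src)
T=(np.array([.23465,-.4974,.20264]),R.from_rotvec([-3.06558,-.68677,0])); out=[]
for c in("top","side"):
    u=proj(c,T[0]); print(c,u)
    o=np.clip((u-[50,75]).astype(int),0,[460,270]); a=cv2.imread(f"pics/{c}0.png")[o[1]:o[1]+150,o[0]:o[0]+100]
    a=cv2.resize(a,(400,600),interpolation=3)
    for y in(.044,-.0615): box(a,c,T,(-.009,y,-.064),(.009,y+.0175,0),(255,0,255),o,4)
    box(a,c,T,(-.0375,-.0935,-.164),(.0375,.0935,-.064),(255,255,0),o,4); out.append(a)
cv2.imwrite("pics/o2.png",np.hstack(out))
s=arm.state(); print(s["eef_pos"],s["joint_positions"].round(4))
E
python3 ov2.py
```

```text
top [464.28079385 340.58046532]
side [467.5094719  129.35896091]
[ 0.49644187 -0.13383054  0.10524727] [-4.9390e-01  4.1350e-01  1.5539e+00  1.0000e-04  1.1709e+00  9.4670e-01]
```

View pics/o2.png

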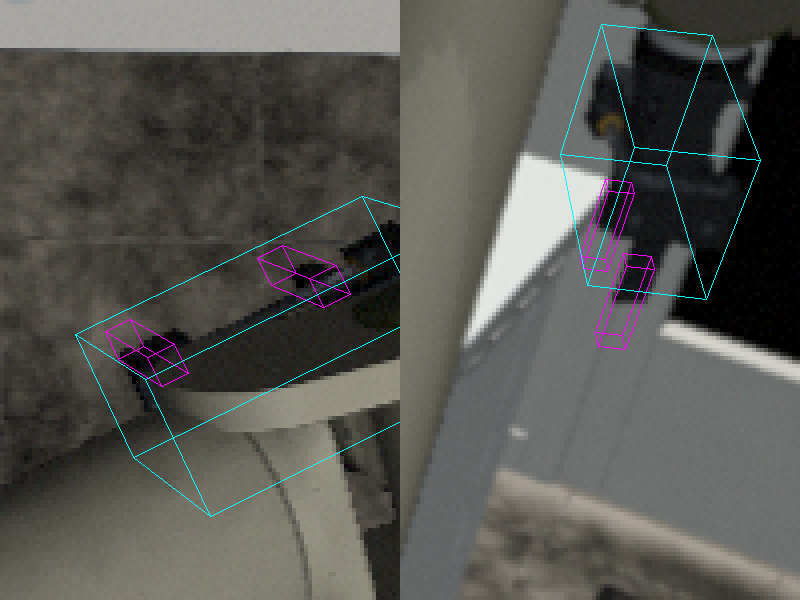

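At the start pose too, the gripper images about 11 raw pixels up, along the tool axis. The real tips therefore look roughly 30 mm higher than reported, with little sideways error. I'll come down gently and let the force show where contact is.

Request:
arm_command --motion '[{"ax":0,"ay":0,"az":0,"x":1.5,"y":-1.5,"z":3,"claw":0},{"ax":0,"ay":0,"az":0,"x":0,"y":0,"z":3,"claw":0},{"ax":0,"ay":0,"az":0,"x":0,"y":0,"z":3,"claw":0},{"ax":0,"ay":0,"az":0,"x":0,"y":0,"z":3,"claw":0},{"ax":0,"ay":0,"az":0,"x":0,"y":0,"z":3,"claw":0},{"ax":0,"ay":0,"az":0,"x":0,"y":0,"z":3,"claw":0},{"ax":0,"ay":0,"az":0,"x":0,"y":0,"z":3,"claw":0},{"ax":0,"ay":0,"az":0,"x":0,"y":0,"z":0,"claw":0}]'

```text
time_s: 3.35
eef_pos: [0.4967, -0.1314, 0.082]
eef_rot: [-3.134, -0.205, 0.001]
wrist_force: [-0.7, -0.1, 0.1]
finger_gap: 0.0004
gripper_force: 0.0
```

Request:
arm_command --motion '[{"ax":0,"ay":0,"az":0,"x":0,"y":0,"z":2,"claw":0},{"ax":0,"ay":0,"az":0,"x":0,"y":0,"z":2,"claw":0},{"ax":0,"ay":0,"az":0,"x":0,"y":0,"z":2,"claw":0},{"ax":0,"ay":0,"az":0,"x":0,"y":0,"z":2,"claw":0},{"ax":0,"ay":0,"az":0,"x":0,"y":0,"z":0,"claw":0},{"ax":0,"ay":0,"az":0,"x":0,"y":0,"z":0,"claw":0},{"ax":0,"ay":0,"az":0,"x":0,"y":0,"z":0,"claw":0},{"ax":0,"ay":0,"az":0,"x":0,"y":0,"z":0,"claw":0}]'

```text
time_s: 4.15
eef_pos: [0.497, -0.1315, 0.0746]
eef_rot: [3.135, 0.205, 0.0]
wrist_force: [0.7, -0.2, 0.6]
finger_gap: 0.0006
gripper_force: 0.0
```

There is no contact at 0.0746, where the rocker should already resist, so the tips really are higher than reported. I'll continue down gently.

Request:
arm_command --motion '[{"ax":0,"ay":0,"az":0,"x":0,"y":0,"z":2,"claw":0},{"ax":0,"ay":0,"az":0,"x":0,"y":0,"z":2,"claw":0},{"ax":0,"ay":0,"az":0,"x":0,"y":0,"z":2,"claw":0},{"ax":0,"ay":0,"az":0,"x":0,"y":0,"z":2,"claw":0},{"ax":0,"ay":0,"az":0,"x":0,"y":0,"z":2,"claw":0},{"ax":0,"ay":0,"az":0,"x":0,"y":0,"z":2,"claw":0},{"ax":0,"ay":0,"az":0,"x":0,"y":0,"z":0,"claw":0},{"ax":0,"ay":0,"az":0,"x":0,"y":0,"z":0,"claw":0}]'

```text
time_s: 4.95
eef_pos: [0.497, -0.1315, 0.0625]
eef_rot: [3.135, 0.205, 0.0]
wrist_force: [0.3, 0.2, -0.4]
finger_gap: 0.0004
gripper_force: 0.0
```

```bash
python3 - <<'E'
src=open("ov.py").read().split("overlay(sys")[0]; exec(src)
s=arm.state(); p=s["eef_pos"]; T=(p,R.from_rotvec(s["eef_rot"])); print(p,s["wrist_force"])
o=np.array([250,130]); a=cv2.resize(arm.capture("side")[130:220,250:370],(800,600),interpolation=3)
k=800/120
for dz,col in((.0,(255,0,255)),(.03,(0,255,255))):
    box(a,"side",(p+[0,0,dz],T[1]),(-.009,-.0175,-.03),(.009,.0175,0),col,o,k)
cv2.imwrite("pics/s4.png",a[:,:,::-1])
E
```

```text
[ 0.49696625 -0.13148844  0.06249219] [ 0.29024138  0.20530087 -0.35020861]
```

View pics/s4.png

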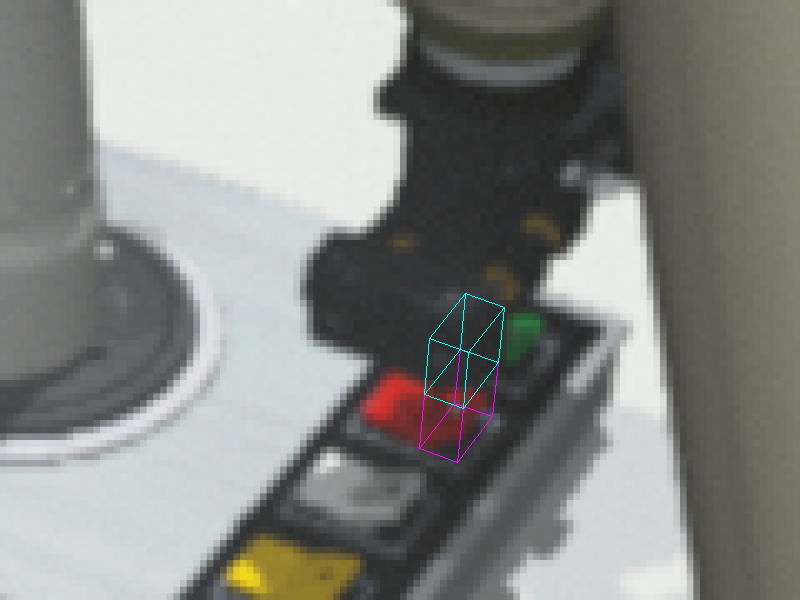

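The tip's dark end is at about (470,380), just short of the cap, near the "+30 mm" cyan box. It lines up with the red rocker's near half, so I'll keep going down.

Request:
arm_command --motion '[{"ax":0,"ay":0,"az":0,"x":0,"y":0,"z":2,"claw":0},{"ax":0,"ay":0,"az":0,"x":0,"y":0,"z":2,"claw":0},{"ax":0,"ay":0,"az":0,"x":0,"y":0,"z":2,"claw":0},{"ax":0,"ay":0,"az":0,"x":0,"y":0,"z":2,"claw":0},{"ax":0,"ay":0,"az":0,"x":0,"y":0,"z":2,"claw":0},{"ax":0,"ay":0,"az":0,"x":0,"y":0,"z":2,"claw":0},{"ax":0,"ay":0,"az":0,"x":0,"y":0,"z":0,"claw":0},{"ax":0,"ay":0,"az":0,"x":0,"y":0,"z":0,"claw":0}]'

```text
time_s: 5.8
eef_pos: [0.4969, -0.1315, 0.0504]
eef_rot: [-3.135, -0.205, 0.0]
wrist_force: [-0.1, 0.1, -0.0]
finger_gap: 0.0003
gripper_force: 0.0
```

Request:
arm_command --motion '[{"ax":0,"ay":0,"az":0,"x":0,"y":0,"z":1,"claw":0},{"ax":0,"ay":0,"az":0,"x":0,"y":0,"z":1,"claw":0},{"ax":0,"ay":0,"az":0,"x":0,"y":0,"z":1,"claw":0},{"ax":0,"ay":0,"az":0,"x":0,"y":0,"z":1,"claw":0},{"ax":0,"ay":0,"az":0,"x":0,"y":0,"z":1,"claw":0},{"ax":0,"ay":0,"az":0,"x":0,"y":0,"z":1,"claw":0},{"ax":0,"ay":0,"az":0,"x":0,"y":0,"z":0,"claw":0},{"ax":0,"ay":0,"az":0,"x":0,"y":0,"z":0,"claw":0}]'

```text
time_s: 6.6
eef_pos: [0.4968, -0.1315, 0.0445]
eef_rot: [-3.135, -0.205, 0.0]
wrist_force: [-1.9, 0.1, 2.6]
finger_gap: -0.0001
gripper_force: 1.0
```

Contact: 2.6 N upward at a reported 0.0445, so the real tip is about 32 mm higher than reported. I'll press in 1 mm steps until the stop.

Request:
arm_command --motion '[{"ax":0,"ay":0,"az":0,"x":0,"y":0,"z":1,"claw":0},{"ax":0,"ay":0,"az":0,"x":0,"y":0,"z":1,"claw":0},{"ax":0,"ay":0,"az":0,"x":0,"y":0,"z":1,"claw":0},{"ax":0,"ay":0,"az":0,"x":0,"y":0,"z":0,"claw":0},{"ax":0,"ay":0,"az":0,"x":0,"y":0,"z":0,"claw":0},{"ax":0,"ay":0,"az":0,"x":0,"y":0,"z":0,"claw":0},{"ax":0,"ay":0,"az":0,"x":0,"y":0,"z":0,"claw":0},{"ax":0,"ay":0,"az":0,"x":0,"y":0,"z":0,"claw":0}]'

```text
time_s: 7.4
eef_pos: [0.4971, -0.1315, 0.0414]
eef_rot: [3.135, 0.205, 0.0]
wrist_force: [-0.8, 1.1, 1.9]
finger_gap: 0.0004
gripper_force: 0.4
```

Request:
arm_command --motion '[{"ax":0,"ay":0,"az":0,"x":0,"y":0,"z":1,"claw":0},{"ax":0,"ay":0,"az":0,"x":0,"y":0,"z":1,"claw":0},{"ax":0,"ay":0,"az":0,"x":0,"y":0,"z":1,"claw":0},{"ax":0,"ay":0,"az":0,"x":0,"y":0,"z":0,"claw":0},{"ax":0,"ay":0,"az":0,"x":0,"y":0,"z":0,"claw":0},{"ax":0,"ay":0,"az":0,"x":0,"y":0,"z":0,"claw":0},{"ax":0,"ay":0,"az":0,"x":0,"y":0,"z":0,"claw":0},{"ax":0,"ay":0,"az":0,"x":0,"y":0,"z":0,"claw":0}]'

```text
time_s: 8.2
eef_pos: [0.4971, -0.1315, 0.0384]
eef_rot: [3.135, 0.205, 0.0]
wrist_force: [0.1, -0.0, 0.3]
finger_gap: 0.0008
gripper_force: 0.0
```

Request:
arm_command --motion '[{"ax":0,"ay":0,"az":0,"x":0,"y":0,"z":1,"claw":0},{"ax":0,"ay":0,"az":0,"x":0,"y":0,"z":0,"claw":0},{"ax":0,"ay":0,"az":0,"x":0,"y":0,"z":1,"claw":0},{"ax":0,"ay":0,"az":0,"x":0,"y":0,"z":0,"claw":0},{"ax":0,"ay":0,"az":0,"x":0,"y":0,"z":0,"claw":0},{"ax":0,"ay":0,"az":0,"x":0,"y":0,"z":0,"claw":0},{"ax":0,"ay":0,"az":0,"x":0,"y":0,"z":0,"claw":0},{"ax":0,"ay":0,"az":0,"x":0,"y":0,"z":0,"claw":0}]'

```text
time_s: 9.0
eef_pos: [0.4968, -0.1315, 0.0368]
eef_rot: [3.135, 0.205, -0.0]
wrist_force: [-3.6, -0.2, 5.0]
finger_gap: 0.0004
gripper_force: 2.8
```

Request:
arm_command --motion '[{"ax":0,"ay":0,"az":0,"x":0,"y":0,"z":1,"claw":0},{"ax":0,"ay":0,"az":0,"x":0,"y":0,"z":0,"claw":0},{"ax":0,"ay":0,"az":0,"x":0,"y":0,"z":1,"claw":0},{"ax":0,"ay":0,"az":0,"x":0,"y":0,"z":0,"claw":0},{"ax":0,"ay":0,"az":0,"x":0,"y":0,"z":0,"claw":0},{"ax":0,"ay":0,"az":0,"x":0,"y":0,"z":0,"claw":0},{"ax":0,"ay":0,"az":0,"x":0,"y":0,"z":0,"claw":0},{"ax":0,"ay":0,"az":0,"x":0,"y":0,"z":0,"claw":0}]'

```text
time_s: 9.8
eef_pos: [0.4969, -0.1316, 0.0365]
eef_rot: [3.134, 0.205, 0.002]
wrist_force: [-8.5, 1.8, 23.6]
finger_gap: 0.0001
gripper_force: 12.3
```

It reached a hard stop (24 N at 0.0365) after about 9 mm of travel, which fits the cap end's 0.4 rad. Red is home. I'll lift and move 60 mm along tool +y to green.

Request:
arm_command --motion '[{"ax":0,"ay":0,"az":0,"x":0,"y":0,"z":-10,"claw":0},{"ax":0,"ay":0,"az":0,"x":0,"y":0,"z":-20,"claw":0},{"ax":0,"ay":0,"az":0,"x":0,"y":0,"z":0,"claw":0},{"ax":0,"ay":0,"az":0,"x":0,"y":30,"z":0,"claw":0},{"ax":0,"ay":0,"az":0,"x":0,"y":30,"z":0,"claw":0},{"ax":0,"ay":0,"az":0,"x":0,"y":0,"z":0,"claw":0},{"ax":0,"ay":0,"az":0,"x":0,"y":0,"z":0,"claw":0},{"ax":0,"ay":0,"az":0,"x":0,"y":0,"z":0,"claw":0}]'

```text
time_s: 10.6
eef_pos: [0.5044, -0.19, 0.064]
eef_rot: [-3.134, -0.206, 0.001]
wrist_force: [-0.3, -0.2, 0.1]
finger_gap: 0.0006
gripper_force: 0.0
```

```bash
python3 -c "
from h import *
print(rel((.506,-.1915,.0645)),arm.state()['wrist_force'])"
```

```text
[ 1.4  1.7 -0.6] [-0.30534701 -0.18844402  0.13929188]
```

Request:
arm_command --motion '[{"ax":0,"ay":0,"az":0,"x":1,"y":1.5,"z":5,"claw":0},{"ax":0,"ay":0,"az":0,"x":0,"y":0,"z":5,"claw":0},{"ax":0,"ay":0,"az":0,"x":0,"y":0,"z":3,"claw":0},{"ax":0,"ay":0,"az":0,"x":0,"y":0,"z":2,"claw":0},{"ax":0,"ay":0,"az":0,"x":0,"y":0,"z":2,"claw":0},{"ax":0,"ay":0,"az":0,"x":0,"y":0,"z":2,"claw":0},{"ax":0,"ay":0,"az":0,"x":0,"y":0,"z":2,"claw":0},{"ax":0,"ay":0,"az":0,"x":0,"y":0,"z":2,"claw":0}]'

```text
time_s: 11.4
eef_pos: [0.5055, -0.1924, 0.0417]
eef_rot: [3.135, 0.205, -0.001]
wrist_force: [-3.9, -0.9, 4.6]
finger_gap: 0.0001
gripper_force: 2.3
```

Request:
arm_command --motion '[{"ax":0,"ay":0,"az":0,"x":0,"y":0,"z":2,"claw":0},{"ax":0,"ay":0,"az":0,"x":0,"y":0,"z":1,"claw":0},{"ax":0,"ay":0,"az":0,"x":0,"y":0,"z":1,"claw":0},{"ax":0,"ay":0,"az":0,"x":0,"y":0,"z":1,"claw":0},{"ax":0,"ay":0,"az":0,"x":0,"y":0,"z":0,"claw":0},{"ax":0,"ay":0,"az":0,"x":0,"y":0,"z":0,"claw":0},{"ax":0,"ay":0,"az":0,"x":0,"y":0,"z":0,"claw":0},{"ax":0,"ay":0,"az":0,"x":0,"y":0,"z":0,"claw":0}]'

```text
time_s: 12.2
eef_pos: [0.506, -0.1924, 0.0368]
eef_rot: [3.135, 0.205, 0.0]
wrist_force: [-3.4, 0.7, 5.5]
finger_gap: 0.0004
gripper_force: 3.1
```

Request:
arm_command --motion '[{"ax":0,"ay":0,"az":0,"x":0,"y":0,"z":1,"claw":0},{"ax":0,"ay":0,"az":0,"x":0,"y":0,"z":0,"claw":0},{"ax":0,"ay":0,"az":0,"x":0,"y":0,"z":1,"claw":0},{"ax":0,"ay":0,"az":0,"x":0,"y":0,"z":0,"claw":0},{"ax":0,"ay":0,"az":0,"x":0,"y":0,"z":0,"claw":0},{"ax":0,"ay":0,"az":0,"x":0,"y":0,"z":0,"claw":0},{"ax":0,"ay":0,"az":0,"x":0,"y":0,"z":0,"claw":0},{"ax":0,"ay":0,"az":0,"x":0,"y":0,"z":0,"claw":0}]'

```text
time_s: 13.0
eef_pos: [0.5061, -0.1925, 0.0365]
eef_rot: [3.134, 0.205, 0.002]
wrist_force: [-9.2, 1.8, 23.6]
finger_gap: 0.0005
gripper_force: 11.7
```

Green is home at the same stop. Next is yellow, 180 mm along tool −y, lifted well clear of white.

Request:
arm_command --motion '[{"ax":0,"ay":0,"az":0,"x":0,"y":0,"z":-10,"claw":0},{"ax":0,"ay":0,"az":0,"x":0,"y":0,"z":-30,"claw":0},{"ax":0,"ay":0,"az":0,"x":0,"y":-40,"z":0,"claw":0},{"ax":0,"ay":0,"az":0,"x":0,"y":-40,"z":0,"claw":0},{"ax":0,"ay":0,"az":0,"x":0,"y":-40,"z":0,"claw":0},{"ax":0,"ay":0,"az":0,"x":0,"y":-40,"z":0,"claw":0},{"ax":0,"ay":0,"az":0,"x":0,"y":-20,"z":0,"claw":0},{"ax":0,"ay":0,"az":0,"x":0,"y":0,"z":0,"claw":0}]'

```text
time_s: 13.8
eef_pos: [0.4822, -0.0116, 0.0745]
eef_rot: [-3.134, -0.21, -0.0]
wrist_force: [0.3, -0.0, -0.1]
finger_gap: -0.0
gripper_force: 0.0
```

```bash
python3 -c "
from h import *
arm.capture('side');print(rel((.4825,-.0125,.0745)),arm.state()['eef_pos'],arm.state()['wrist_force'])"
```

```text
[-0.2 -0.6  0.1] [ 0.48273474 -0.01309018  0.07456083] [0.44596184 0.27283726 0.68562062]
```

Request:
arm_command --motion '[{"ax":0,"ay":0,"az":0,"x":0,"y":0,"z":10,"claw":0},{"ax":0,"ay":0,"az":0,"x":0,"y":0,"z":10,"claw":0},{"ax":0,"ay":0,"az":0,"x":0,"y":0,"z":5,"claw":0},{"ax":0,"ay":0,"az":0,"x":0,"y":0,"z":3,"claw":0},{"ax":0,"ay":0,"az":0,"x":0,"y":0,"z":2,"claw":0},{"ax":0,"ay":0,"az":0,"x":0,"y":0,"z":2,"claw":0},{"ax":0,"ay":0,"az":0,"x":0,"y":0,"z":1,"claw":0},{"ax":0,"ay":0,"az":0,"x":0,"y":0,"z":1,"claw":0}]'

```text
time_s: 14.65
eef_pos: [0.4824, -0.0139, 0.0406]
eef_rot: [3.135, 0.205, 0.0]
wrist_force: [-3.0, -0.8, 4.4]
finger_gap: 0.0005
gripper_force: 1.8
```

Request:
arm_command --motion '[{"ax":0,"ay":0,"az":0,"x":0,"y":0,"z":1,"claw":0},{"ax":0,"ay":0,"az":0,"x":0,"y":0,"z":1,"claw":0},{"ax":0,"ay":0,"az":0,"x":0,"y":0,"z":1,"claw":0},{"ax":0,"ay":0,"az":0,"x":0,"y":0,"z":1,"claw":0},{"ax":0,"ay":0,"az":0,"x":0,"y":0,"z":0,"claw":0},{"ax":0,"ay":0,"az":0,"x":0,"y":0,"z":0,"claw":0},{"ax":0,"ay":0,"az":0,"x":0,"y":0,"z":0,"claw":0},{"ax":0,"ay":0,"az":0,"x":0,"y":0,"z":0,"claw":0}]'

```text
time_s: 15.45
eef_pos: [0.4825, -0.0138, 0.0367]
eef_rot: [3.135, 0.205, 0.0]
wrist_force: [-3.4, 0.5, 7.4]
finger_gap: 0.0006
gripper_force: 3.6
```

Request:
arm_command --motion '[{"ax":0,"ay":0,"az":0,"x":0,"y":0,"z":1,"claw":0},{"ax":0,"ay":0,"az":0,"x":0,"y":0,"z":0,"claw":0},{"ax":0,"ay":0,"az":0,"x":0,"y":0,"z":1,"claw":0},{"ax":0,"ay":0,"az":0,"x":0,"y":0,"z":0,"claw":0},{"ax":0,"ay":0,"az":0,"x":0,"y":0,"z":0,"claw":0},{"ax":0,"ay":0,"az":0,"x":0,"y":0,"z":0,"claw":0},{"ax":0,"ay":0,"az":0,"x":0,"y":0,"z":0,"claw":0},{"ax":0,"ay":0,"az":0,"x":0,"y":0,"z":0,"claw":0}]'

```text
time_s: 16.25
eef_pos: [0.4826, -0.0139, 0.0365]
eef_rot: [3.134, 0.206, 0.003]
wrist_force: [-11.2, 1.9, 28.1]
finger_gap: 0.0005
gripper_force: 14.3
```

Yellow is home as well. I'll lift straight up and draw back for the last look.

Request:
arm_command --motion '[{"ax":0,"ay":0,"az":0,"x":0,"y":0,"z":-10,"claw":0},{"ax":0,"ay":0,"az":0,"x":0,"y":0,"z":-40,"claw":0},{"ax":0,"ay":0,"az":0,"x":0,"y":0,"z":-45,"claw":0},{"ax":0,"ay":0,"az":0,"x":0,"y":0,"z":-45,"claw":0},{"ax":0,"ay":0,"az":0,"x":-20,"y":35,"z":0,"claw":0},{"ax":0,"ay":0,"az":0,"x":-20,"y":40,"z":0,"claw":0},{"ax":0,"ay":0,"az":0,"x":-20,"y":40,"z":0,"claw":0},{"ax":0,"ay":0,"az":0,"x":-20,"y":40,"z":0,"claw":0}]'

```text
time_s: 17.05
eef_pos: [0.423, -0.1795, 0.1747]
eef_rot: [3.134, 0.206, 0.002]
wrist_force: [0.8, -0.2, 0.2]
finger_gap: 0.0005
gripper_force: 0.0
```

Request:
arm_command --motion '[{"ax":0,"ay":0,"az":0,"x":-20,"y":40,"z":0,"claw":0},{"ax":0,"ay":0,"az":0,"x":-20,"y":40,"z":0,"claw":0},{"ax":0,"ay":0,"az":0,"x":-20,"y":40,"z":0,"claw":0},{"ax":0,"ay":0,"az":0,"x":-20,"y":40,"z":0,"claw":0},{"ax":0,"ay":0,"az":0,"x":-20,"y":40,"z":0,"claw":0},{"ax":0,"ay":0,"az":0,"x":-20,"y":40,"z":0,"claw":0},{"ax":0,"ay":0,"az":0,"x":0,"y":0,"z":0,"claw":0},{"ax":0,"ay":0,"az":0,"x":0,"y":0,"z":0,"claw":0}]'

```text
time_s: 17.85
eef_pos: [0.3354, -0.4321, 0.174]
eef_rot: [-3.134, -0.203, -0.0]
wrist_force: [0.3, 0.6, -0.1]
finger_gap: 0.0004
gripper_force: 0.0
```

```bash
python3 -c "
from h import *
show('end')"
```

```text
17.85 [ 0.3354 -0.4321  0.174 ] [ 0.3  0.6 -0.1] 0.00036096549259533885
[ 0.129 -0.992 -0.001]
```

View pics/end.png

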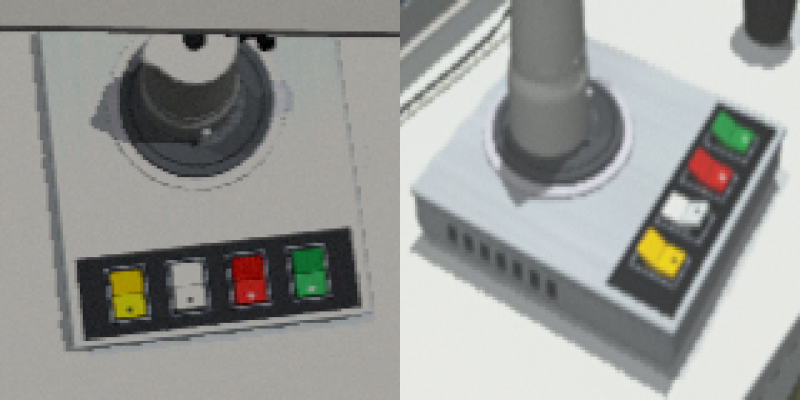

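In both views the yellow, red and green near ends are down, with the side-view dots at about (675,262), (722,178) and (742,142). White is unchanged, the pot has not moved and the arm is clear.

```bash
python3 -c "
from plant import arm
print(arm.finish_job())"
```

```text
the job is handed in; nothing more can be done
None
```

I pressed red, green and yellow to their stops in that order, left white off, saw no change to the pot in the final pictures, and handed the job in at about 18 s with the arm clear.

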